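# Load the cold tube with sample bottles

## Task

Load the two small square sample bottles lying on the table into the cold tube, one after the other, either end first. Lay the first in the open gutter and push it along until most of it is inside the tube while the second is still well away; then feed in the second behind it so that it pushes the first right home against the closed end, and let go.

Things in the scene. Friction and masses are not known exactly. Their poses are not given: they have to be found in the camera images.
- bottle_a_center (a point): Small square amber glass bottle, round aluminium cap, lying on its side on the table: 84 (with cap) x 36 x 36 mm, about 0.1 kg. Not the large square bottle (110 x 52 x 52 mm) nor the round jar of the same glass, too big for the tube. Point: its centre, half-way along and up (18 mm above what it lies on). x: long axis, towards the cap (26 mm wide, last 18 mm); z up.
- bottle_b_center (a point): The second such bottle, the same in size, look and axes (long axis x towards the cap); the two are interchangeable.
- mouth (a point): Mouth of the cold tube, a finned aluminium tube fixed on the table, square bore, clear roof, far end closed. Point: on the bore's axis in the plane of the mouth, 24 mm above the table, where a bottle's centre passes. x: level into the tube, z up. Bore 46 wide, 46 high, 146 mm deep, too low for fingers; floor 6 mm above the table; outside 88 wide, 56 high. With both home, bottle centres are at x = 104 and 20 mm.
- gutter (a point): Middle of the open gutter's floor, 62 mm before the mouth and 6 mm above the table; x into the tube. The gutter is 125 mm long, 46 mm wide at its floor, with low leaning sides 16 mm high above the table, 68 mm across: fingers pass above them, gripping a bottle's upper half or, shut, pushing it from behind. Wings 50 mm high flare from 46 mm apart at the mouth to 74 mm apart 20 mm before it.
Things that resemble listed ones, but are neither listed nor needed, are in the scene too. What is shaped like the part that bears bottle_b_center but blue or purple is not meant.

How it is judged (in metres and radians):
On the way:
1. one bottle has been pushed along the gutter until most of it is inside the tube, the other still well away from the mouth (((x of bottle_a_center in the frame of mouth above 0.01 m and y of bottle_a_center in the frame of mouth between -0.02 and 0.02 m and z of bottle_a_center in the frame of mouth between -0.015 and 0.015 m and horizontal distance between bottle_b_center and mouth above 0.12 m) or (x of bottle_b_center in the frame of mouth above 0.01 m and y of bottle_b_center in the frame of mouth between -0.02 and 0.02 m and z of bottle_b_center in the frame of mouth between -0.015 and 0.015 m and horizontal distance between bottle_a_center and mouth above 0.12 m))), for 0.2 s.
At the end, for the whole second after the job is handed in: Both bottles lie at rest in line in the tube: the first within 12 mm of the closed end (centre more than 92 mm inside the mouth), the second behind it with its centre more than 8 mm inside the mouth, both within 20 mm of the tube's axis sideways and 15 mm in height (((x of bottle_a_center in the frame of mouth above 0.092 m and y of bottle_a_center in the frame of mouth between -0.02 and 0.02 m and z of bottle_a_center in the frame of mouth between -0.015 and 0.015 m and x of bottle_b_center in the frame of mouth above 0.008 m and y of bottle_b_center in the frame of mouth between -0.02 and 0.02 m and z of bottle_b_center in the frame of mouth between -0.015 and 0.015 m) or (x of bottle_b_center in the frame of mouth above 0.092 m and y of bottle_b_center in the frame of mouth between -0.02 and 0.02 m and z of bottle_b_center in the frame of mouth between -0.015 and 0.015 m and x of bottle_a_center in the frame of mouth above 0.008 m and y of bottle_a_center in the frame of mouth between -0.02 and 0.02 m and z of bottle_a_center in the frame of mouth between -0.015 and 0.015 m)) and linear speed of each of bottle_a, bottle_b below 0.02 m/s); the robot touches nothing.
It also fails if it takes over 72 s, if anything falls off the work surface, if the arm or the gripper's body presses on something with over 40 N, if the wrist force passes 120 N, or if a joint passes its speed limit or range.

## Robot

A 6-joint arm with a two-finger parallel gripper is mounted at the origin on the work surface. World frame = base frame: x ahead of the robot, y to its left, z up, the work surface at z = 0. Lengths are in m, angles in degrees, forces in N, time in s.
With the tool pointing down it reaches from about 0.25 to 0.725 m from the base axis. Payload 9.7 kg.
Tool frame: the origin (TCP) lies at the very end of the fingers, on their centre line; the grasp point (between the pads) lies grasp_offset behind it (grasp_offset is the distance from the TCP to the grasp point, in m); z points along the fingers, y is the line along which they close (so a half turn about z gives the same grasp; the last joint's range is limited). The gripper opens to 85 mm and grips with 20 to 120 N. Pads are 22 mm wide; open, the fingers measure 114 mm over their backs; the gripper's body (76 mm by 85 mm) begins 54 mm behind the grasp point. The pads swing forward as they close: fully open they stand 13 mm farther back than shut.
Start: joints at [75.115, 4.979, 10.078, 95.1, 0, 90], TCP at [0.141, 0.532, 0.231] pointing down, gripper open.
Joint ranges: [-179.16, 179.16], [-48.56, 103.87], [-65.8, 70.77], [-126.05, 130.52], [-82.76, 87.17], [-180, 180]. Speed limits (degrees/s): [127.2, 127.2, 147.25, 180, 180, 180].

## Interface

Orientations are given as [roll, pitch, yaw] about the fixed x, y, z axes, in that order (R = Rz(yaw) Ry(pitch) Rx(roll)).
In Python, from workcell import get_obs, camera, calibration, job_done, recognise, cut_out, mark_of, grasp_offset gives the robot as it stands.
- The arm moves only by the tool servo_tool, never from a script. Its argument "moves" is a list of rows, each a list of 3 entries, a list of its own where there are three numbers: the turn, a rotation vector about the tool's x, y, z in degrees, then the shift along the tool's x, y, z in m, then the opening in per cent of the stroke, from 0 (shut) to 100 (fully open). In form: [[[ax, ay, az], [x, y, z], claw], ...]. A call has 1 to 12 rows; each row shifts and turns the commanded pose from where the row before left it, along the tool's axes as they then stand; what a row does not reach is not made up. A row lasts 1/10 s, in which the tool goes at most 50 mm and 8.59 degrees, less where a joint would pass 70% of its speed; a pose out of reach is approached as far as the arm can. A call is refused whole if a number of a shift passes 0.05 or a number of a turn 8.59, either way. A call with a gripper value outside its range is refused whole. The fingers move at their own pace and stop on an object; "force" is the grip in N (left out, the last holds). Time passes only in rows, so rows that do not move let the fingers close. It gives the time, the measured TCP pose, the force, the opening and the grip force at its end, in the units of the state.
- get_obs(): the state, without advancing time (a new reading comes with each control period).
- camera(name): name is "scene" or "top" or "wrist"; returns (picture, depth): 480x640x3 uint8, red, green, blue; 480x640 float32, m along the optical axis (not along the pixel's ray), 0 where there is no reading.
- calibration(name): a dict with "camera_matrix" (3x3 intrinsics, pixels), "R" (3x3) and "t" (3): a world point X has camera coordinates R X + t. Camera axes: x right, y down, z forward; pixel columns grow to the right and rows downward; lengths in m; the calibration is good to about 2 mm. The wrist camera is an equidistant fisheye: a pixel r from the principal point sees the ray r / f radians off the axis. A picture is of the moment at which its call begins: read the wrist's pose just before it. calibration takes no time and is no camera call; for the wrist camera it gives the pose at the moment of the call.
- job_done(): hands the job in; it is judged then, once.
Trained networks look in the newest picture that a camera, given by its name, has taken for a name from the list of things; names that differ only in an ending like _2 or _b are one class to them, and where a whole thing is asked for, a point or a joint stands for the part that bears it (a point fixed in the world has none). Each returns a list of dicts, best first, with "score" (0 to 1); they miss things now and then, are a little off and sometimes report something else, mostly with a low value. They report only what shows in the picture. A call takes as long as a camera call. They do not tell look-alikes from the thing itself.
- recognise(name, camera): "xyz" ([x, y, z] in m, in the coordinates of the camera as it stood for that picture, good to about 4 mm: the middle of the surface that is visible of it).
- cut_out(name, camera): "mask" (480x640 bool, what is visible of it).
- mark_of(name, camera): "xyz" ([x, y, z] in m, in the coordinates of the camera as it stood for that picture, good to about 4 mm: a listed point, or the origin of a listed thing).
The state is a dict: "time": time; "q": joint angles; "qd": joint speeds; "joint_efforts": joint torques, N m; "ee_pos": TCP position; "tcp_rot": TCP orientation; "wrist_force": force on the tool from outside, world axes, zero at the start; "torque": the same for the moment, N m; "opening": finger opening in m; "grasp_force": force on a finger pad.
Only numpy, scipy, OpenCV 4.12 (cv2) and the standard library are available. Lean on these libraries where they do the work, as an engineer would, in place of code of your own. Each camera call takes 0.05 s, during which the arm holds its last target. There are 200 camera calls.

## Working session

There is one attempt and no reset: what is moved stays moved. The work goes in short steps, Python scripts to look and compute and a tool call to move; the robot and the scene stay as the last step left them, time stands still between calls to the robot, and variables do not carry over. Pictures are saved under pics/ and viewed, at most 11 in all, crops included, and the job is handed in when it is done.

Besides the shell and the picture viewer there is one more tool, called after "Call:" by a JSON object that holds its "fn" and its "kwargs". servo_tool: Moves the arm, as the interface text tells. Its arguments: {"type":"object","properties":{"moves":{"type":"array"},"force":{"type":"number"}},"required":["moves"]}

```bash
ls; mkdir -p pics; cat > h.py <<'E'
import numpy as np, cv2
from workcell import *
def w(name,p,c=None):
    c=c or calibration(name); return np.array(c["R"]).T@(np.array(p)-np.array(c["t"]))
def cloud(name,depth,mask):
    c=calibration(name); K=np.array(c["camera_matrix"]); v,u=np.nonzero(mask&(depth>0)); z=depth[v,u]
    P=np.c_[(u-K[0,2])/K[0,0]*z,(v-K[1,2])/K[1,1]*z,z]
    return (P-np.array(c["t"]))@np.array(c["R"]), u, v
E
python3 - <<'E'
from h import *
o=get_obs(); print(o["time"],o["ee_pos"],o["tcp_rot"],o["opening"],grasp_offset)
for n in ["top","scene"]:
    im,d=camera(n); cv2.imwrite(f"pics/{n}0.png",im[:,:,::-1]); np.save(f"{n}0.npy",d); np.save(f"{n}0i.npy",im)
    c=calibration(n);K=np.array(c["camera_matrix"])
    for nm in ["bottle_a_center","mouth","gutter"]:
        for r in mark_of(nm,n):
            p=np.array(r["xyz"]); q=K@p; print(n,nm,round(r["score"],2),w(n,p).round(3),(q[:2]/q[2]).round())
E
```

```text
pics
0.0 [0.14121863 0.53131223 0.23057041] [-1.79922476e+02  9.39747395e-04  1.65115095e+02] 0.08520950440843152 0.0187
top bottle_a_center 0.78 [ 0.401 -0.286  0.021] [488. 288.]
top bottle_a_center 0.43 [0.404 0.267 0.016] [214. 278.]
top mouth 0.82 [0.553 0.036 0.024] [331. 208.]
top gutter 0.77 [0.489 0.025 0.015] [335. 240.]
scene bottle_a_center 0.66 [ 0.403 -0.287  0.017] [246. 130.]
scene mouth 0.81 [0.553 0.032 0.026] [293. 259.]
scene gutter 0.62 [0.487 0.019 0.003] [314. 241.]
```

View pics/top0.png

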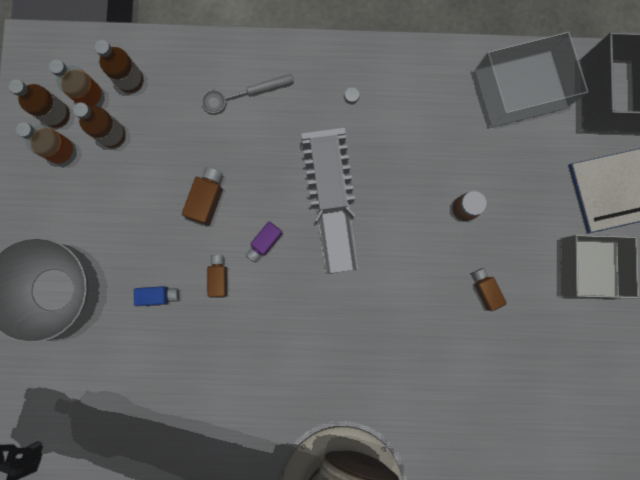

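View pics/scene0.png

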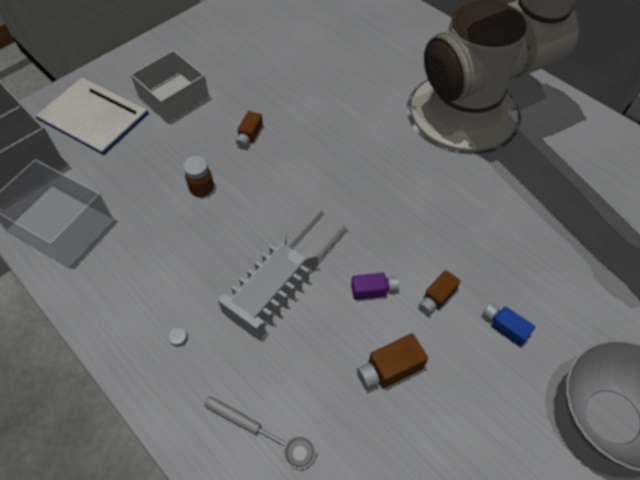

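The top view shows small amber bottles at (490,290) and (217,277). The others are a large amber bottle (203,197), a jar (468,206), a blue bottle (150,296), a purple bottle (264,240) and standing bottles at the upper left. The tube runs from about (335,210) to (325,132), with the gutter at (338,240). Next I'll measure sizes and axes and make an enlarged crop.

```bash
cat > m.py <<'E'
from h import *
d=np.load("top0.npy"); im=np.load("top0i.npy")
hsv=cv2.cvtColor(im,cv2.COLOR_RGB2HSV)
full=np.ones(d.shape,bool)
P,u,v=cloud("top",d,full)
Z=np.zeros(d.shape); Z[v,u]=P[:,2]; 
print("table z",np.median(P[(abs(P[:,0]-.45)<.15)&(abs(P[:,1])<.4)][:,2]))
for c in [(490,290),(217,277),(203,197)]:
    win=np.zeros(d.shape,bool); win[c[1]-35:c[1]+35,c[0]-35:c[0]+35]=1
    hi=win&(Z>.010)
    Q,uu,vv=cloud("top",d,hi)
    r=cv2.minAreaRect((Q[:,:2]*1000).astype(np.float32))
    sat=hsv[vv,uu,1]>110
    b=Q[sat,:2].mean(0); k=Q[~sat,:2].mean(0) if (~sat).any() else b
    print(c,"rect mm",np.round(r[0],1),np.round(r[1],1),round(r[2],1),"ztop",np.percentile(Q[sat,2],50).round(4),"capdir",np.degrees(np.arctan2(*(k-b)[::-1])).round(1),len(Q))
# tube: 
S=(abs(P[:,1]-.03)<.12)&(P[:,0]>.42)&(P[:,0]<.75)
Q=P[S&(P[:,2]>.045)&(P[:,2]<.075)]; r=cv2.minAreaRect((Q[:,:2]*1000).astype(np.float32)); print("tube",r,len(Q))
G=P[S&(P[:,2]>.010)&(P[:,2]<.025)&(P[:,0]<.54)]; r=cv2.minAreaRect((G[:,:2]*1000).astype(np.float32)); print("gut",r,len(G))
F=P[S&(P[:,2]>.003)&(P[:,0]<.54)]; r=cv2.minAreaRect((F[:,:2]*1000).astype(np.float32)); print("gutall",r,len(F))
cr=lambda x,y,h:cv2.resize(im[y-h:y+h,x-h:x+h,::-1],(390,390),interpolation=cv2.INTER_CUBIC)
cv2.imwrite("pics/crops.png",np.hstack([cr(490,290,30),cr(217,277,30)]))
t=cv2.resize(im[120:285,290:375,::-1],None,fx=3.5,fy=3.5,interpolation=cv2.INTER_CUBIC); cv2.imwrite("pics/tube.png",t)
E
python3 m.py
```

```text
table z 0.0006757447603993901
(490, 290) rect mm [ 398.7 -284.7] [84.1 36.7] 26.4 ztop 0.0361 capdir 37.2 795
(217, 277) rect mm [421.7 236.3] [105.8  88.4] 2.1 ztop 0.0362 capdir -25.2 783
(203, 197) rect mm [570.7 292.5] [ 53.7 110.3] 72.6 ztop 0.0519 capdir -42.0 1499
tube ((616.6024780273438, 42.20131301879883), (179.78250122070312, 88.03184509277344), 9.577047348022461) 2733
gut ((477.2652587890625, 66.5321273803711), (118.20329284667969, 165.2819366455078), 6.705890655517578) 434
gutall ((480.0621032714844, 29.846603393554688), (119.76487731933594, 239.66270446777344), 0.03995291516184807) 2366
```

```bash
python3 -c "
import cv2,numpy as np
a=cv2.imread('pics/crops.png');b=cv2.imread('pics/tube.png')
a=cv2.resize(a,(480,240));H=580;c=np.zeros((H,480+b.shape[1],3),np.uint8);c[:240,:480]=a;c[:min(H,b.shape[0]),480:]=b[:H];cv2.imwrite('pics/combo.png',c)"
```

```text
(no output)
```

View pics/combo.png

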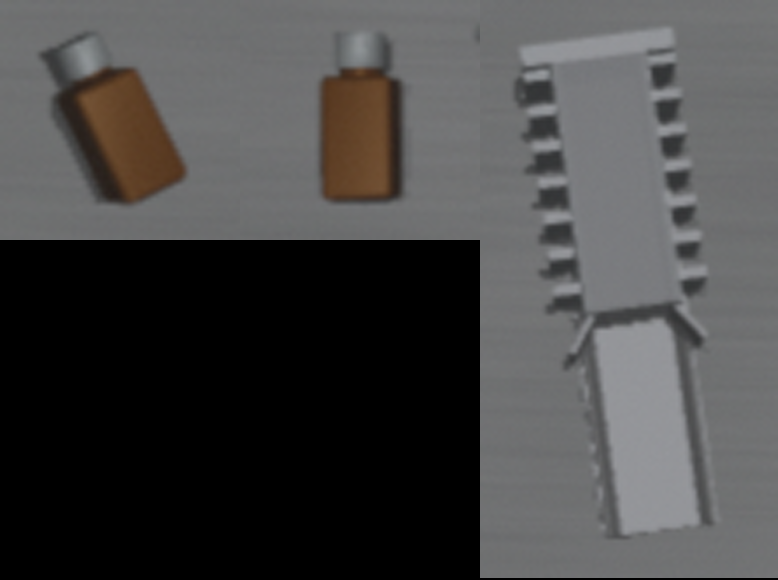

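The crops show two small amber bottles: A at (490,290) measures 84 x 36.7 mm with its top at 36 mm, and B at (217,277) has the same look and size. The large one is 110 x 53 x 52 mm and is excluded. I'll refine B and the gutter next.

```bash
cat > m2.py <<'E'
from h import *
d=np.load("top0.npy"); P,u,v=cloud("top",d,np.ones(d.shape,bool))
def rect(S,n):
    r=cv2.minAreaRect((P[S][:,:2]*1000).astype(np.float32)); print(n,np.round(r[0],1),np.round(r[1],1),round(r[2],2),S.sum())
B=(u>200)&(u<234)&(v>248)&(v<305)
rect(B&(P[:,2]>.01),"B"); rect(B&(P[:,2]>.03),"B>30"); 
A=(u>465)&(u<515)&(v>260)&(v<320); rect(A&(P[:,2]>.03),"A>30")
T=(abs(P[:,1]-.04)<.08)&(P[:,2]>.048); rect(T&(P[:,0]>.56),"tube"); 
a=np.radians(9.6); 
for deg in [9.6]:
    c,s=np.cos(a),np.sin(a); X=(P[:,0]-.55)*c+(P[:,1]-.033)*s; Y=-(P[:,0]-.55)*s+(P[:,1]-.033)*c
    N=(abs(Y)<.06)&(X>-.16)&(X<.2)
    for x0 in np.arange(-.14,.18,.02):
        q=N&(X>x0)&(X<x0+.02); h=q&(P[:,2]>.0045)
        print(round(x0+.01,3), "n",h.sum(), "ymid", ((Y[h].min()+Y[h].max())/2).round(4) if h.any() else None, "w",np.ptp(Y[h]).round(3) if h.any() else None,"zmed|Y|<15", np.median(P[q&(abs(Y)<.015),2]).round(4))
    q=N&(abs(Y)<.02)&(X>-.02)&(X<.02); hi=X[q&(P[:,2]>.045)]; print("roof starts X",hi.min())
    g=N&(abs(Y)<.02)&(P[:,2]>.004); print("gutter starts",X[g].min(),"ends",X[N&(P[:,2]>.04)].max())
E
python3 m2.py
```

```text
B [408.8 261.4] [82.9 37.1] 3.69 741
B>30 [408.5 261.1] [82.2 36.4] 3.79 592
A>30 [ 398.9 -284.8] [83.4 36.3] 26.92 599
tube [630.7  44.6] [151.3  88. ] 9.51 2436
-0.13 n 99 ymid -0.0037 w 0.112 zmed|Y|<15 0.0014
-0.11 n 274 ymid -0.0021 w 0.103 zmed|Y|<15 0.0064
-0.09 n 276 ymid -0.0135 w 0.091 zmed|Y|<15 0.0066
-0.07 n 288 ymid 0.0059 w 0.101 zmed|Y|<15 0.0065
-0.05 n 272 ymid -0.0 w 0.112 zmed|Y|<15 0.0061
-0.03 n 278 ymid -0.0058 w 0.085 zmed|Y|<15 0.0063
-0.01 n 337 ymid 0.0006 w 0.098 zmed|Y|<15 0.0066
0.01 n 462 ymid 0.0001 w 0.118 zmed|Y|<15 0.0555
0.03 n 398 ymid -0.0034 w 0.093 zmed|Y|<15 0.0562
0.05 n 407 ymid 0.0035 w 0.098 zmed|Y|<15 0.0564
0.07 n 397 ymid 0.0008 w 0.109 zmed|Y|<15 0.056
0.09 n 395 ymid -0.0066 w 0.096 zmed|Y|<15 0.0562
0.11 n 410 ymid 0.0061 w 0.104 zmed|Y|<15 0.0558
0.13 n 405 ymid 0.0021 w 0.096 zmed|Y|<15 0.0564
0.15 n 374 ymid -0.0089 w 0.102 zmed|Y|<15 0.0555
0.17 n 8 ymid -0.0022 w 0.113 zmed|Y|<15 0.0002
roof starts X -0.0015307953196931005
gutter starts -0.15481419627636514 ends 0.15711245823714057
```

Call:
{"fn": "servo_tool", "kwargs": {"moves": [[[0,0,-7.5],[0,0,0],100],[[0,0,-7.5],[0,0,0],100],[[0,0,0],[0,0,0],100]], "force": 40}}

```text
time: 0.7
ee_pos: [0.1413, 0.5315, 0.2313]
tcp_rot: [-180.0, -0.0, -179.8]
wrist_force: [-0.1, -0.0, -0.8]
opening: 0.0852
grasp_force: 0.0
```

Call:
{"fn": "servo_tool", "kwargs": {"moves": [[[0,0,-3.5],[0,0,0],100],[[0,0,0],[-0.0249,-0.0287,0.0131],100],[[0,0,0],[-0.0249,-0.0287,0.0131],100],[[0,0,0],[-0.0249,-0.0287,0.0131],100],[[0,0,0],[-0.0249,-0.0287,0.0131],100],[[0,0,0],[-0.0249,-0.0287,0.0131],100],[[0,0,0],[-0.0249,-0.0287,0.0131],100],[[0,0,0],[-0.0249,-0.0287,0.0131],100],[[0,0,0],[-0.0249,-0.0287,0.0131],100],[[0,0,0],[-0.0249,-0.0287,0.0131],100],[[0,0,0],[-0.0249,-0.0287,0.0131],100],[[0,0,0],[0,0,0],100]]}}

```text
time: 1.9
ee_pos: [0.4094, 0.2577, 0.0985]
tcp_rot: [-179.9, -0.1, -176.9]
wrist_force: [-1.8, -0.8, -0.4]
opening: 0.0854
grasp_force: 0.0
```

```bash
python3 - <<'E'
from h import *
o=get_obs(); print(o["ee_pos"].round(4) if hasattr(o["ee_pos"],"round") else o["ee_pos"],np.round(o["q"],1))
c=calibration("wrist"); im,d=camera("wrist"); cv2.imwrite("pics/w1.png",im[:,:,::-1])
for r in mark_of("bottle_b_center","wrist"): print(round(r["score"],2),w("wrist",r["xyz"],c).round(4))
E
```

```text
[0.4094 0.2577 0.0985] [ 32.2  -4.5 -14.1  80.5  -0.   29.1]
0.94 [0.3681 0.3809 0.0163]
0.64 [0.4136 0.2614 0.0187]
```

Call:
{"fn": "servo_tool", "kwargs": {"moves": [[[0,0,0],[0,0.003,0.025],100],[[0,0,0],[0,0,0.025],100],[[0,0,0],[0,0,0.02],100],[[0,0,0],[0,0,0.016],100],[[0,0,0],[0,0,0],100],[[0,0,0],[0,0,0],30],[[0,0,0],[0,0,0],30],[[0,0,0],[0,0,0],30],[[0,0,0],[0,0,0],30],[[0,0,0],[0,0,0],30],[[0,0,0],[0,0,0],30],[[0,0,0],[0,0,0],30]], "force": 40}}

```text
time: 3.2
ee_pos: [0.4083, 0.2643, 0.0154]
tcp_rot: [179.9, 0.1, -176.4]
wrist_force: [-0.5, 1.1, 6.8]
opening: 0.0348
grasp_force: 41.1
```

Call:
{"fn": "servo_tool", "kwargs": {"moves": [[[0,0,0],[0,0,0],20],[[0,0,0],[0,0,0],20],[[0,0,0],[0,0,0],20]]}}

```text
time: 3.5
ee_pos: [0.4083, 0.2643, 0.0154]
tcp_rot: [179.9, 0.1, -176.4]
wrist_force: [-1.3, 0.1, 6.2]
opening: 0.0351
grasp_force: 41.1
```

Call:
{"fn": "servo_tool", "kwargs": {"moves": [[[0,0,0],[0,0,-0.03],20],[[0,0,0],[0,0,-0.05],20],[[0,0,-5.9],[0,0,0],20],[[0,0,0],[-0.005,-0.0316,0],20],[[0,0,0],[-0.005,-0.0316,0],20],[[0,0,0],[-0.005,-0.0316,0],20],[[0,0,0],[-0.005,-0.0316,0],20],[[0,0,0],[-0.005,-0.0316,0],20],[[0,0,0],[-0.005,-0.0316,0],20],[[0,0,0],[-0.005,-0.0316,0],20],[[0,0,0],[-0.005,-0.0316,0],20],[[0,0,0],[0,0,0],20]]}}

```text
time: 4.7
ee_pos: [0.4897, 0.0183, 0.0943]
tcp_rot: [-180.0, 0.0, -170.7]
wrist_force: [-0.9, 0.5, -0.8]
opening: 0.0352
grasp_force: 40.4
```

Call:
{"fn": "servo_tool", "kwargs": {"moves": [[[0,0,0],[0,0,0],20],[[0,0,0],[0,0,0],20]]}}

```text
time: 4.9
ee_pos: [0.4887, 0.0216, 0.0943]
tcp_rot: [180.0, -0.0, -170.5]
wrist_force: [-0.1, -0.4, -0.8]
opening: 0.0348
grasp_force: 40.4
```

```bash
python3 - <<'E'
from h import *
o=get_obs(); print(np.round(o["ee_pos"],4),np.round(o["q"],1))
c=calibration("wrist"); im,d=camera("wrist"); cv2.imwrite("pics/w2.png",im[:,:,::-1])
for nm in ["bottle_b_center","mouth","gutter"]:
  for r in mark_of(nm,"wrist"): print(nm,round(r["score"],2),w("wrist",r["xyz"],c).round(4))
E
```

```text
[0.4887 0.0216 0.0943] [  2.5  -3.8 -13.9  79.9   0.   -7. ]
bottle_b_center 0.7 [0.4783 0.175  0.0185]
bottle_b_center 0.67 [0.4924 0.0193 0.1005]
```

View pics/w2.png

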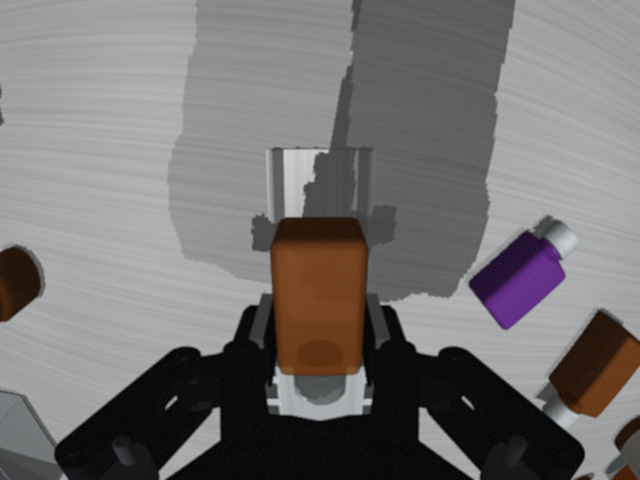

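The wrist picture shows the bottle held at u≈275–367, with the gutter behind it at u≈268–374. It is centred and parallel, so I'll lower it.

Call:
{"fn": "servo_tool", "kwargs": {"moves": [[[0,0,0],[0,0,0.03],20],[[0,0,0],[0,0,0.025],20],[[0,0,0],[0,0,0.01],20],[[0,0,0],[0,0,0.007],20],[[0,0,0],[0,0,0],20],[[0,0,0],[0,0,0],20]]}}

```text
time: 5.7
ee_pos: [0.4895, 0.0212, 0.0232]
tcp_rot: [-180.0, 0.1, -170.5]
wrist_force: [-0.1, -0.2, -0.7]
opening: 0.0353
grasp_force: 40.4
```

Call:
{"fn": "servo_tool", "kwargs": {"moves": [[[0,0,0],[0,0,0.0015],20],[[0,0,0],[0,0,0],55],[[0,0,0],[0,0,0],55],[[0,0,0],[0,0,0],55],[[0,0,0],[0,0,0],55],[[0,0,0],[0,0,-0.02],55],[[0,0,0],[0,0,-0.035],55],[[0,0,0],[0.036,0,0],0],[[0,0,0],[0.036,0,0],0],[[0,0,0],[0,0,0],0],[[0,0,0],[0,0,0],0],[[0,0,0],[0,0,0],0]]}}

```text
time: 6.9
ee_pos: [0.4186, 0.0093, 0.076]
tcp_rot: [-180.0, 0.0, -170.5]
wrist_force: [0.1, 0.2, -0.9]
opening: 0.0001
grasp_force: 0.0
```

```bash
python3 - <<'E'
from h import *
o=get_obs(); print(np.round(o["ee_pos"],4),np.round(o["q"],1),o["opening"])
c=calibration("wrist"); im,d=camera("wrist"); cv2.imwrite("pics/w3.png",im[:,:,::-1])
for nm in ["bottle_b_center","mouth","gutter"]:
  for r in mark_of(nm,"wrist"): print(nm,round(r["score"],2),w("wrist",r["xyz"],c).round(4))
E
```

```text
[0.4186 0.0093 0.076 ] [  1.3 -13.5 -24.4  79.    0.   -8.2] 5.1631271281974736e-05
bottle_b_center 0.75 [0.4802 0.1737 0.0166]
```

View pics/w3.png

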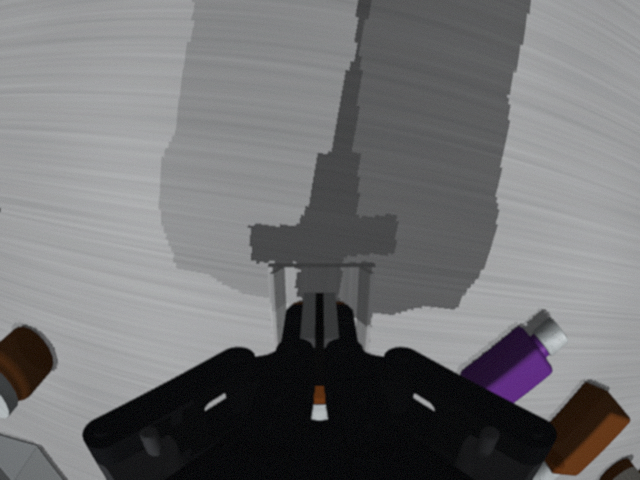

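Call:
{"fn": "servo_tool", "kwargs": {"moves": [[[0,0,0],[0,0,0.035],0],[[0,0,0],[0,0,0.025],0],[[0,0,0],[0,0,0],0],[[0,0,0],[-0.01,0,0],0],[[0,0,0],[-0.01,0,0],0],[[0,0,0],[-0.01,0,0],0],[[0,0,0],[-0.01,0,0],0],[[0,0,0],[-0.01,0,0],0]]}}

```text
time: 7.9
ee_pos: [0.4685, 0.0177, 0.0162]
tcp_rot: [-180.0, 0.0, -170.5]
wrist_force: [-0.5, 0.4, 0.3]
opening: 0.0
grasp_force: 0.3
```

Call:
{"fn": "servo_tool", "kwargs": {"moves": [[[0,0,0],[-0.01,0,0],0],[[0,0,0],[-0.01,0,0],0],[[0,0,0],[-0.01,0,0],0],[[0,0,0],[-0.009,0,0],0],[[0,0,0],[-0.008,0,0],0],[[0,0,0],[0,0,0],0],[[0,0,0],[0,0,0],0]]}}

```text
time: 8.6
ee_pos: [0.5135, 0.0252, 0.0156]
tcp_rot: [180.0, -0.0, -170.5]
wrist_force: [-0.2, 0.1, 0.3]
opening: 0.0
grasp_force: 0.0
```

```bash
cat > look.py <<'E'
import sys
from h import *
t=sys.argv[1]; o=get_obs(); print(np.round(o["ee_pos"],4),o["time"])
im,d=camera("scene"); c=calibration("scene"); K=np.array(c["camera_matrix"])
for nm in ["bottle_a_center"]:
    for r in mark_of(nm,"scene"):
        p=w("scene",r["xyz"]); e=p-[.5485,.0315,.024]; print(round(r["score"],2),p.round(3),"in mouth",[round(e[0]*.9863+e[1]*.165,3),round(-e[0]*.165+e[1]*.9863,3),round(e[2],3)])
cv2.imwrite(f"pics/{t}.png",cv2.resize(im[185:345,200:400,::-1],None,fx=3,fy=3,interpolation=cv2.INTER_CUBIC))
E
python3 look.py s1
```

```text
[0.5135 0.0252 0.0156] 8.6
0.81 [ 0.403 -0.285  0.017] in mouth [np.float64(-0.195), np.float64(-0.288), np.float64(-0.007)]
```

View pics/s1.png

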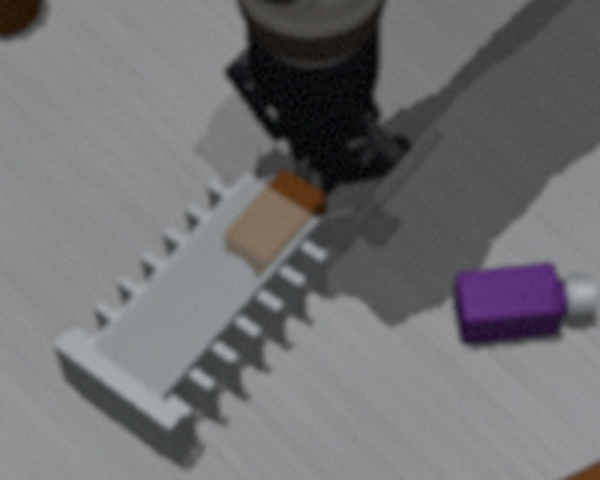

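The scene crop shows the first bottle in the tube under the clear roof, cap end inside at about (245,255), with its rear by the wings at (300,185). Its centre is about +17 mm inside. Now for the second bottle.

Call:
{"fn": "servo_tool", "kwargs": {"moves": [[[0,0,0],[0.04,0,0],0],[[0,0,0],[0,0,-0.045],0],[[0,0,0],[0,0,-0.045],50],[[0,0,-8.5],[0,0,0],100],[[0,0,-8.5],[0,0,0],100],[[0,0,0],[0.0225,-0.0264,0],100],[[0,0,0],[0.0225,-0.0264,0],100],[[0,0,0],[0.0225,-0.0264,0],100],[[0,0,0],[0.0225,-0.0264,0],100],[[0,0,0],[0.0225,-0.0264,0],100],[[0,0,0],[0.0225,-0.0264,0],100],[[0,0,0],[0.0225,-0.0264,0],100]]}}

```text
time: 9.9
ee_pos: [0.4149, -0.2183, 0.106]
tcp_rot: [-180.0, 0.0, -153.5]
wrist_force: [0.1, -0.1, 0.4]
opening: 0.085
grasp_force: 0.0
```

Call:
{"fn": "servo_tool", "kwargs": {"moves": [[[0,0,0],[0.0225,-0.0264,0],100],[[0,0,0],[0.0225,-0.0264,0],100],[[0,0,0],[0,0,0],100],[[0,0,0],[0,0,0],100],[[0,0,0],[0,0,0],100]]}}

```text
time: 10.4
ee_pos: [0.399, -0.2837, 0.1058]
tcp_rot: [180.0, 0.0, -153.5]
wrist_force: [-0.1, 0.9, 0.2]
opening: 0.0854
grasp_force: 0.0
```

```bash
python3 - <<'E'
from h import *
o=get_obs(); print(np.round(o["ee_pos"],4),np.round(o["tcp_rot"],2),np.round(o["q"],1))
c=calibration("wrist"); im,d=camera("wrist")
for r in mark_of("bottle_b_center","wrist"): print(round(r["score"],2),w("wrist",r["xyz"],c).round(4))
E
python3 look.py s2
```

```text
[ 0.399  -0.2837  0.1058] [ 1.7999e+02  1.0000e-02 -1.5347e+02] [-35.4  -3.9 -12.7  81.2   0.  -62. ]
0.57 [0.4794 0.1743 0.0163]
[ 0.3993 -0.2835  0.1059] 10.5
0.96 [ 0.4   -0.286  0.015] in mouth [np.float64(-0.198), np.float64(-0.289), np.float64(-0.009)]
```

View pics/s2.png

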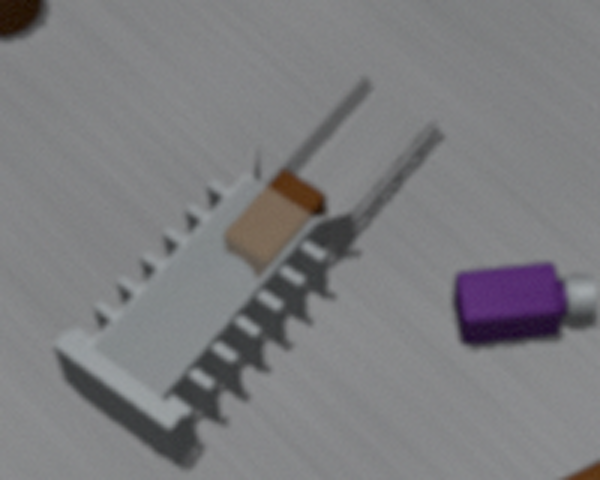

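The first bottle lies straight in the tube mouth at (225–325, 170–270) and the gutter is clear. Next I'll grasp the second.

Call:
{"fn": "servo_tool", "kwargs": {"moves": [[[0,0,0],[0,-0.001,0.03],100],[[0,0,0],[0,0,0.03],100],[[0,0,0],[0,0,0.02],100],[[0,0,0],[0,0,0.012],100],[[0,0,0],[0,0,0],100],[[0,0,0],[0,0,0],20],[[0,0,0],[0,0,0],20],[[0,0,0],[0,0,0],20],[[0,0,0],[0,0,0],20],[[0,0,0],[0,0,0],20],[[0,0,0],[0,0,0],20],[[0,0,0],[0,0,0],20]]}}

```text
time: 11.8
ee_pos: [0.4, -0.2857, 0.0148]
tcp_rot: [-179.9, 0.1, -153.5]
wrist_force: [0.1, -0.7, 6.5]
opening: 0.035
grasp_force: 41.1
```

Call:
{"fn": "servo_tool", "kwargs": {"moves": [[[0,0,0],[0,0,0],20],[[0,0,0],[0,0,0],20],[[0,0,0],[0,0,0],20]]}}

```text
time: 12.1
ee_pos: [0.4, -0.2857, 0.0148]
tcp_rot: [-179.9, 0.1, -153.5]
wrist_force: [-0.4, -0.4, 6.9]
opening: 0.035
grasp_force: 41.1
```

Call:
{"fn": "servo_tool", "kwargs": {"moves": [[[0,0,0],[0,0,-0.03],20],[[0,0,0],[0,0,-0.05],20],[[0,0,8.5],[0,0,0],20],[[0,0,8.5],[0,0,0],20],[[0,0,0],[-0.0151,0.036,0],20],[[0,0,0],[-0.0151,0.036,0],20],[[0,0,0],[-0.0151,0.036,0],20],[[0,0,0],[-0.0151,0.036,0],20],[[0,0,0],[-0.0151,0.036,0],20],[[0,0,0],[-0.0151,0.036,0],20],[[0,0,0],[-0.0151,0.036,0],20],[[0,0,0],[-0.0151,0.036,0],20]]}}

```text
time: 13.3
ee_pos: [0.471, 0.0203, 0.0939]
tcp_rot: [-180.0, 0.0, -170.5]
wrist_force: [1.2, -0.3, -1.9]
opening: 0.0354
grasp_force: 40.6
```

Call:
{"fn": "servo_tool", "kwargs": {"moves": [[[0,0,0],[0,0,0],20],[[0,0,0],[0,0,0],20],[[0,0,0],[0,0,0],20]]}}

```text
time: 13.6
ee_pos: [0.4708, 0.0182, 0.0937]
tcp_rot: [-180.0, -0.0, -170.5]
wrist_force: [0.1, 0.4, -0.6]
opening: 0.0352
grasp_force: 40.7
```

```bash
python3 - <<'E'
from h import *
o=get_obs(); print(np.round(o["ee_pos"],4),np.round(o["tcp_rot"],2))
c=calibration("wrist"); im,d=camera("wrist"); cv2.imwrite("pics/w4.png",im[:,:,::-1])
for r in mark_of("bottle_b_center","wrist"): print(round(r["score"],2),w("wrist",r["xyz"],c).round(4))
E
```

```text
[0.4708 0.0182 0.0937] [-1.7999e+02 -2.0000e-02 -1.7051e+02]
0.69 [0.4775 0.1713 0.0182]
```

View pics/w4.png

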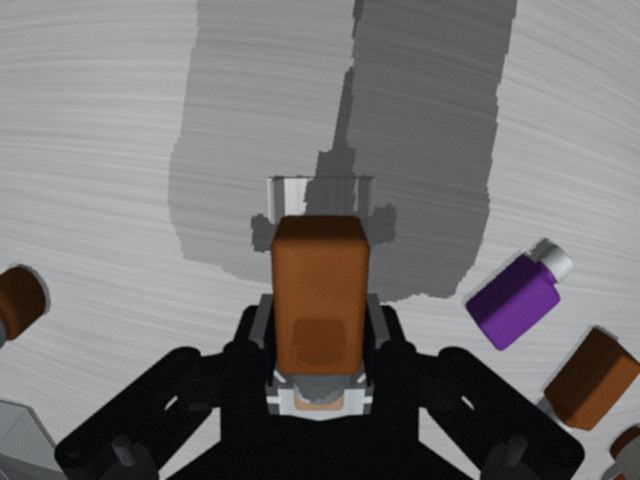

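The second bottle is centred over the gutter (u 273–368 against 268–375). A strip of gutter is visible ahead of its cap before the first bottle at (318,402).

Call:
{"fn": "servo_tool", "kwargs": {"moves": [[[0,0,0],[0,0,0.03],20],[[0,0,0],[0,0,0.025],20],[[0,0,0],[0,0,0.01],20],[[0,0,0],[0,0,0.007],20],[[0,0,0],[0,0,0],20],[[0,0,0],[0,0,0],20]]}}

```text
time: 14.3
ee_pos: [0.4716, 0.0185, 0.0228]
tcp_rot: [-180.0, 0.1, -170.5]
wrist_force: [0.1, -0.2, -1.5]
opening: 0.0354
grasp_force: 40.7
```

Call:
{"fn": "servo_tool", "kwargs": {"moves": [[[0,0,0],[0,0,0.001],20],[[0,0,0],[0,0,0],55],[[0,0,0],[0,0,0],55],[[0,0,0],[0,0,0],55],[[0,0,0],[0,0,0],55],[[0,0,0],[0,0,-0.02],55],[[0,0,0],[0,0,-0.035],55],[[0,0,0],[0.036,0,0],0],[[0,0,0],[0.036,0,0],0],[[0,0,0],[0,0,0],0],[[0,0,0],[0,0,0],0],[[0,0,0],[0,0,0],0]]}}

```text
time: 15.5
ee_pos: [0.4007, 0.0069, 0.076]
tcp_rot: [-180.0, 0.1, -170.5]
wrist_force: [0.1, 0.1, 0.5]
opening: 0.0002
grasp_force: 0.0
```

```bash
python3 look.py s3
```

```text
[0.4007 0.0069 0.076 ] 15.5
0.62 [0.475 0.019 0.027] in mouth [np.float64(-0.075), np.float64(-0.001), np.float64(0.003)]
```

View pics/s3.png

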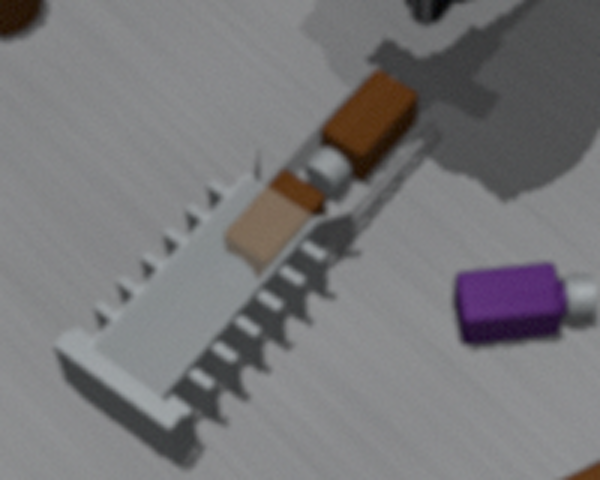

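Both bottles are in line: the second lies in the gutter at (310–415, 75–195) and the first in the tube. Now I'll push.

Call:
{"fn": "servo_tool", "kwargs": {"moves": [[[0,0,0],[0,0,0.035],0],[[0,0,0],[0,0,0.025],0],[[0,0,0],[0,0,0],0],[[0,0,0],[-0.012,0,0],0],[[0,0,0],[-0.012,0,0],0],[[0,0,0],[-0.012,0,0],0],[[0,0,0],[-0.012,0,0],0],[[0,0,0],[-0.008,0,0],0],[[0,0,0],[-0.008,0,0],0],[[0,0,0],[-0.008,0,0],0],[[0,0,0],[-0.008,0,0],0],[[0,0,0],[-0.008,0,0],0]]}}

```text
time: 16.8
ee_pos: [0.4873, 0.0214, 0.0158]
tcp_rot: [180.0, -0.0, -170.5]
wrist_force: [-2.4, -1.3, 1.6]
opening: -0.0004
grasp_force: 0.9
```

Call:
{"fn": "servo_tool", "kwargs": {"moves": [[[0,0,0],[-0.008,0,0],0],[[0,0,0],[-0.006,0,0],0],[[0,0,0],[-0.004,0,0],0],[[0,0,0],[-0.003,0,0],0],[[0,0,0],[0,0,0],0],[[0,0,0],[0,0,0],0]]}}

```text
time: 17.4
ee_pos: [0.5075, 0.0249, 0.0158]
tcp_rot: [180.0, 0.0, -170.5]
wrist_force: [-0.1, -0.0, -0.0]
opening: -0.0002
grasp_force: 0.0
```

Call:
{"fn": "servo_tool", "kwargs": {"moves": [[[0,0,0],[-0.002,0,0],0],[[0,0,0],[-0.002,0,0],0],[[0,0,0],[-0.002,0,0],0],[[0,0,0],[0,0,0],0],[[0,0,0],[0,0,0],0]]}}

```text
time: 17.9
ee_pos: [0.5136, 0.0259, 0.0158]
tcp_rot: [-180.0, 0.0, -170.5]
wrist_force: [0.0, -0.6, 0.1]
opening: 0.0002
grasp_force: 0.0
```

Call:
{"fn": "servo_tool", "kwargs": {"moves": [[[0,0,0],[-0.001,0,0],0],[[0,0,0],[-0.001,0,0],0],[[0,0,0],[-0.001,0,0],0]]}}

```text
time: 18.2
ee_pos: [0.5163, 0.0263, 0.0158]
tcp_rot: [-180.0, -0.0, -170.5]
wrist_force: [-2.1, -0.5, 0.9]
opening: -0.0
grasp_force: 0.9
```

Call:
{"fn": "servo_tool", "kwargs": {"moves": [[[0,0,0],[-0.001,0,0],0],[[0,0,0],[-0.001,0,0],0]]}}

```text
time: 18.4
ee_pos: [0.5184, 0.0266, 0.0158]
tcp_rot: [-180.0, -0.0, -170.5]
wrist_force: [-1.6, -0.6, 1.3]
opening: -0.0002
grasp_force: 1.0
```

```bash
python3 look.py s4; python3 - <<'E'
from h import *
print(np.round(get_obs()["wrist_force"],1))
im,d=camera("top"); hsv=cv2.cvtColor(im,cv2.COLOR_RGB2HSV)
C,u,v=cloud("top",np.where(d>0,d,0),np.ones(d.shape,bool))
X=(C[:,0]-.5485)*.9863+(C[:,1]-.0315)*.165; Y=-(C[:,0]-.5485)*.165+(C[:,1]-.0315)*.9863
s=(hsv[v,u,1]>60)&(abs(Y)<.03)&(X>-.1)&(X<.17)
print("amber X hist",np.histogram(X[s],np.arange(-.1,.17,.01)))
E
```

```text
[0.5184 0.0266 0.0158] 18.4
[-1.3 -0.9  0.6]
amber X hist (array([0, 0, 0, 0, 0, 0, 0, 0, 0, 0, 0, 0, 0, 0, 0, 0, 0, 0, 0, 0, 0, 0,
       0, 0, 0, 0]), array([-1.00000000e-01, -9.00000000e-02, -8.00000000e-02, -7.00000000e-02,
       -6.00000000e-02, -5.00000000e-02, -4.00000000e-02, -3.00000000e-02,
       -2.00000000e-02, -1.00000000e-02, -5.55111512e-17,  1.00000000e-02,
        2.00000000e-02,  3.00000000e-02,  4.00000000e-02,  5.00000000e-02,
        6.00000000e-02,  7.00000000e-02,  8.00000000e-02,  9.00000000e-02,
        1.00000000e-01,  1.10000000e-01,  1.20000000e-01,  1.30000000e-01,
        1.40000000e-01,  1.50000000e-01,  1.60000000e-01]))
```

View pics/s4.png

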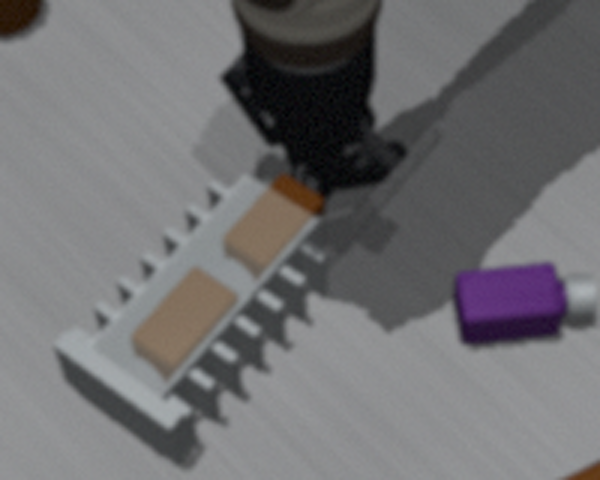

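Both bottles show under the roof: the first at (135–235, 270–370) near the closed end, the second at (225–325, 175–270). There is no end-stop force yet, so I'll creep on.

Call:
{"fn": "servo_tool", "kwargs": {"moves": [[[0,0,0],[-0.001,0,0],0],[[0,0,0],[-0.001,0,0],0]]}}

```text
time: 18.75
ee_pos: [0.5187, 0.0267, 0.0157]
tcp_rot: [-180.0, -0.2, -170.5]
wrist_force: [-14.6, -2.4, 11.1]
opening: -0.0
grasp_force: 7.4
```

Call:
{"fn": "servo_tool", "kwargs": {"moves": [[[0,0,0],[-0.001,0,0],0],[[0,0,0],[-0.0005,0,0],0]]}}

```text
time: 18.95
ee_pos: [0.5187, 0.0267, 0.0157]
tcp_rot: [-180.0, -0.4, -170.5]
wrist_force: [-21.0, -4.2, 15.1]
opening: 0.0001
grasp_force: 10.9
```

The force has jumped while the arm stands still, so both are home against the end. I'll back off and clear.

Call:
{"fn": "servo_tool", "kwargs": {"moves": [[[0,0,0],[0.004,0,0],0],[[0,0,0],[0.03,0,0],0],[[0,0,0],[0.03,0,0],0],[[0,0,0],[0,0,-0.045],0],[[0,0,0],[0,0,-0.045],0],[[0,0,0],[0.05,0,0],0],[[0,0,0],[0.05,0,0],0],[[0,0,0],[0,0,0],0],[[0,0,0],[0,0,0],0],[[0,0,0],[0,0,0],0]]}}

```text
time: 19.95
ee_pos: [0.3609, 0.0002, 0.106]
tcp_rot: [-180.0, 0.1, -170.5]
wrist_force: [0.7, 0.2, -0.2]
opening: -0.0001
grasp_force: 0.0
```

```bash
python3 look.py s5
```

```text
[3.609e-01 2.000e-04 1.060e-01] 19.95
```

View pics/s5.png

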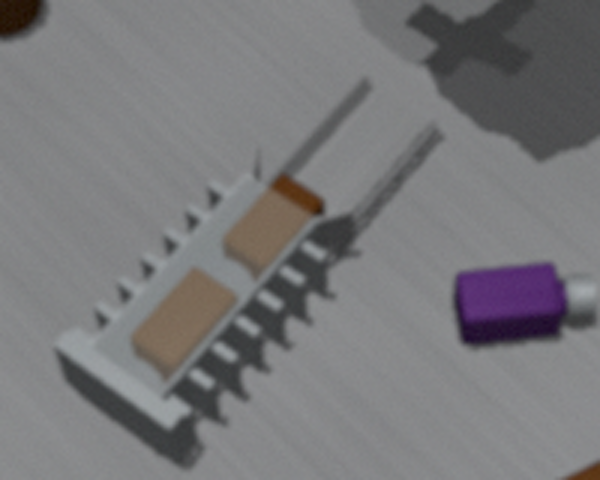

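Both bottles lie in line in the tube, the first at (135–235, 270–370) and the second at (225–325, 175–270). The robot is clear.

```bash
python3 -c "
from workcell import *
print(job_done())"
```

```text
the job is handed in; nothing more can be done
None
```

Both bottles are in the cold tube, the first pushed against the closed end (force rose to about 21 N with the arm stopped) and the second behind it; the job was handed in at about 20 s with the arm clear, and no verdict was returned.

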